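# Slide the order pad under the low steel bridge

### The arm

A 6-joint arm with a two-finger parallel gripper is mounted at the origin on a cart in front of the work surface, level with it; the furniture and walls round the work are solid. World frame = base frame: x ahead of the robot, y to its left, z up, the work surface at z = 0. Lengths are in m, angles in rad, forces in N, time in s.
With the tool pointing down it reaches from about 0.225 to 0.875 m from the base axis. Payload 3.4 kg.
Tool frame: the origin (TCP) lies on the centre line of the jaws, within the pads' length; the fingertips stand 22 mm ahead of it and the grasp point (between the pads) lies 3 mm ahead of it; z points along the fingers, y is the line along which they close (so a half turn about z gives the same grasp; the last joint's range is limited). The gripper opens to 85 mm and grips with 20 to 120 N. Pads are 22 mm wide; open, the fingers measure 114 mm over their backs; the gripper's body (76 mm by 85 mm) begins 54 mm behind the grasp point. The pads swing forward as they close: fully open they stand 13 mm farther back than shut.
Start: joints at [-1.353, 0.276, 1.505, -0, 1.361, -0.121], TCP at [0.191, -0.542, 0.253] pointing down, gripper open.
Joint ranges: [-2.89, 2.89], [-0.75, 2.08], [0.22, 2.7], [-1.18, 4.32], [0.11, 2.71], [-2.7, 2.7]. Speed limits (rad/s): [2.57, 2.57, 3.14, 3.14, 3.14, 3.14].

### API

Orientations are given as a unit quaternion [w, x, y, z].
In Python, from rig import manip gives the robot as it stands.
- The arm moves only by the shell command python3 steer.py 'ROWS' [OPENING] [FORCE]. ROWS is 1 to 5 rows, one to a line, with the numbers parted by commas; each row has 4 numbers: dx, dy, dz in m, then a turn about the tool's z in rad; each row shifts and turns the commanded pose from where the row before left it, along the tool's axes as they then stand; what a row does not reach is not made up. A row lasts 1/12 s, in which the tool goes at most 0.0417 m and 0.125 rad, less where a joint would pass 70% of its speed; a pose out of reach is approached as far as the arm can. OPENING is the finger opening in m, set as the command begins (- or left out keeps the last). The fingers move at their own pace and stop on an object; FORCE is the grip in N (left out, the last holds). Time passes only in rows, so rows that do not move let the fingers close. It prints the time, the measured TCP pose, the force, the opening and the grip force at its end. Input that does not fit is refused with a message, and nothing moves.
- manip.get_state(): the state, without advancing time (a new reading comes with each control period).
- manip.get_image(name): name is "scene" or "top" or "wrist"; returns a dict with "img" (384x512x3 uint8, red, green, blue), "camera_matrix" (3x3 intrinsics, pixels), "T" (4x4, takes a point from camera to world coordinates); the wrist camera has in their place "hand_eye" (4x4, takes a point from camera to tool coordinates, whose origin is the TCP and whose axes are the flange's). Camera axes: x right, y down, z forward; pixel columns grow to the right and rows downward; lengths in m; the calibration is good to about 2 mm. A picture is of the moment at which its call begins: read the wrist's pose just before it. There is no depth.
- manip.sign_off(): hands the job in; it is judged then, once.
The state is a dict: "clock": time; "qpos": joint angles; "qd": joint speeds; "effort": joint torques, N m; "position": TCP position; "ee_rot": TCP orientation; "contact_force": force on the tool from outside, world axes, zero at the start; "moment": the same for the moment, N m; "width": finger opening in m; "gripper_force": force on a finger pad.
Only numpy, scipy, OpenCV 4.12 (cv2) and the standard library are available. Lean on these libraries where they do the work, as an engineer would, in place of code of your own. Each camera call takes 0.05 s, during which the arm holds its last target. There are 200 camera calls.

### The job

Push the order pad flat along the worktop with the fingertips, in through the open mouth of the low steel bridge, until it lies square and fully home against the rubber stop inside, with just its green-bound end peeping out at the mouth. Only push it: do not lift or tip it, and leave the two spice jars on the bridge and the tin, flour dredger and lidded jar beside it standing where they are. Then take the hand clear of everything.

Things in the scene. Friction and masses are not known exactly. Their poses are not given: they have to be found in the camera images.
- pad: Order pad: cream paper block, green binding across one short end, lying flat, loose, 55 to 115 g; 140 long, 84 wide, 10 thick, solid. Origin: centre of its underside. x along its length towards the GREEN end, y across, z up. Starts left of the bridge, plain end roughly facing the mouth, some 9 to 16 cm short of it, 0 to 45 mm nearer the robot than the centre line, up to 0.4 rad out of line.
- pad_plain_end (a point): middle of the pad's plain short end, on the underside, 71 mm from the pad's origin: the end that goes in first; axes as the pad
- pad_green_end (a point): middle of the pad's green-bound short end, on the underside, 69 mm from the pad's origin: the end to push; axes as the pad
- bridge: Low steel bridge, fixed: 4 mm top plate 200 x 126 on two 8 mm side walls along its full length, open at the mouth. Top 21 mm above the worktop; a thin rail 18 mm high stands round the rear third. Origin: centre of its footprint, on the worktop. x is the way IN (mouth to stop), roughly to the robot's right; y across; z up. With the pad home the pad's origin lies at x = -41 mm.
- bridge_mouth (a point): middle of the mouth, on the worktop, at bridge x = -100 mm; axes as the bridge. The slot is 110 mm wide (13 mm to spare each side of the pad) and 17 mm high (7 mm headroom over the pad).
- bridge_stop (a point): middle of the near face of the black rubber stop bar that crosses the slot, on the worktop, at bridge x = +30 mm, 130 mm in from the mouth; axes as the bridge. With the plain end on it about 10 mm of the green end sticks out of the mouth, to draw the pad out by.
- spice_jar_1: spice jar, dark lid, 41 mm across, 105 mm tall, standing loose on the rear of the bridge's top, 166 mm in from the mouth, origin at its foot; bystander
- spice_jar_2: second such spice jar beside it; bystander
- tin_1: food tin, 76 mm across, 58 mm tall, loose on the worktop behind and beyond the bridge, origin at its foot; bystander
- flour_dredger: steel flour dredger with a handle, 74 x 105 mm, 112 mm tall, loose on the worktop between the bridge and the robot, origin at its foot; bystander
- jar_1: glass jar with a lid, 71 mm across, 110 mm tall, loose on the worktop behind the closed end of the bridge, origin at its foot; bystander

How it is judged:
On the way:
1. the pad's plain end is in under the bridge, the pad flat and within the slot's width, most of it still outside or on its way (x of pad in the frame of bridge between -0.165 and -0.055 m and y of pad in the frame of bridge between -0.025 and 0.025 m and height (world z) of pad below 0.006 m), for 0.1 s.
At the end, for the whole second after the job is handed in: The pad lies flat and still under the bridge, its plain end within 7 mm of the stop, within 20 mm of the slot's centre line and within 0.12 rad (7 degrees) of square, and the five bystanders stand within 20 mm of where they began (x of pad in the frame of bridge between -0.048 and -0.034 m and y of pad in the frame of bridge between -0.02 and 0.02 m and angle between the x axis of pad and the x axis of bridge, either way round below 0.12 rad and height (world z) of pad below 0.004 m and angle between pad's own z axis and vertical below 0.05 rad and linear speed of pad below 0.01 m/s and distance of each of spice_jar_1, spice_jar_2, tin_1, flour_dredger, jar_1 from where it was at the start of the episode below 0.02 m and angle between each of spice_jar_1, spice_jar_2, tin_1, flour_dredger, jar_1's own z axis and vertical below 0.15 rad); the robot touches nothing.
It fails at once if the pad is lifted (more than 8 mm) or tipped (more than 0.15 rad) (height (world z) of pad above 0.008 m or angle between pad's own z axis and vertical above 0.15 rad).
It fails at once if a spice jar, the tin, the dredger or the jar is shoved more than 25 mm or knocked over (distance of any of spice_jar_1, spice_jar_2, tin_1, flour_dredger, jar_1 from where it was at the start of the episode above 0.025 m or angle between any of spice_jar_1, spice_jar_2, tin_1, flour_dredger, jar_1's own z axis and vertical above 0.3 rad).
It also fails if it takes over 72 s, if anything falls off the work surface, if the arm or the gripper's body presses on something with over 40 N, if the wrist force passes 120 N, or if a joint passes its speed limit or range.

## Working session

There is one attempt and no reset: what is moved stays moved. The work goes in short steps, Python scripts to look and compute and a shell command to move; the robot and the scene stay as the last step left them, time stands still between calls to the robot, and variables do not carry over. Pictures are saved under pics/ and viewed, at most 12 in all, crops included, and the job is handed in when it is done.

```bash
ls; mkdir -p pics
python3 - <<'E'
from rig import manip
import cv2
for n in ("top","scene"):
    d=manip.get_image(n); cv2.imwrite(f"pics/{n}0.png",d["img"][:,:,::-1]); print(n,d["camera_matrix"].round(1).tolist(),d["T"].round(4).tolist())
s=manip.get_state(); print(s)
E
```

```text
pics
rig.py
steer.py
top [[385.1, 0.0, 256.4], [0.0, 385.1, 191.3], [0.0, 0.0, 1.0]] [[0.0145, -0.9886, 0.1499, 0.3653], [-0.9998, -0.0118, 0.0188, -0.041], [-0.0169, -0.1502, -0.9885, 1.1222], [0.0, 0.0, 0.0, 1.0]]
scene [[433.8, 0.0, 254.3], [0.0, 433.8, 185.9], [0.0, 0.0, 1.0]] [[-0.437, -0.6366, 0.6354, -0.2795], [-0.8995, 0.3092, -0.3088, 0.3575], [0.0002, -0.7065, -0.7077, 0.8966], [0.0, 0.0, 0.0, 1.0]]
{'clock': 0.1, 'qpos': array([-1.35299251e+00,  2.76543241e-01,  1.50602578e+00, -1.68851793e-05,
        1.36073191e+00, -1.20968621e-01]), 'qd': array([-0.00126395, -0.00075667, -0.00364858,  0.00297282, -0.00101036,
       -0.00155519]), 'effort': array([ 7.98184792e-04, -4.17701054e+01, -2.46404600e+01, -2.82565334e-04,
        5.76077247e-03,  5.87056803e-06]), 'position': array([ 0.19099725, -0.54187019,  0.25251198]), 'ee_rot': array([-8.52741603e-04,  9.85687765e-01,  1.68579063e-01, -4.95851717e-05]), 'contact_force': array([-0.38906011, -0.03306979,  0.15746789]), 'moment': array([-0.0361054 ,  0.03834791,  0.07682586]), 'gripper_force': 0.0, 'width': 0.08529125551982927}
```

View pics/top0.png

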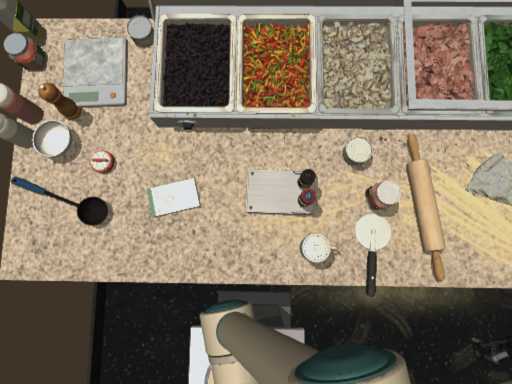

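View pics/scene0.png

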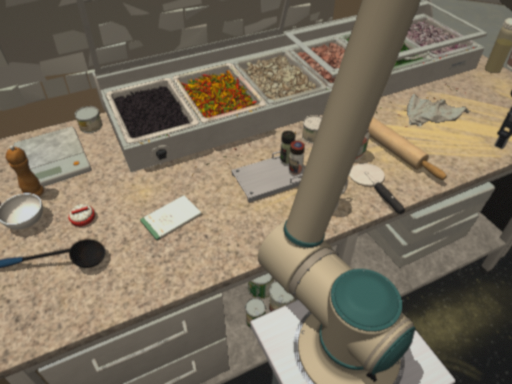

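The top view shows the pad around (174,198) with its green end at left (152,203). The bridge plate spans about (247..315, 170..213) with the mouth at its left edge, and the dredger is at (317,248). Next I'll measure the pad and the bridge.

```bash
cat > h.py <<'E'
from rig import manip
import cv2, numpy as np
np.set_printoptions(precision=4,suppress=True)
def cast(d,uv,z):
    uv=np.atleast_2d(np.asarray(uv,float)); r=np.c_[uv,np.ones(len(uv))]@np.linalg.inv(d["camera_matrix"]).T@d["T"][:3,:3].T
    o=d["T"][:3,3]; return (o+r*((z-o[2])/r[:,2])[:,None])[:,:2]
def rect(p):  # world points -> centre, long-axis angle, dims
    c,s,a=cv2.minAreaRect((p*1000).astype(np.float32)); a=np.deg2rad(a+(0 if s[0]>s[1] else 90))
    return np.array(c)/1000,(a+np.pi/2)%np.pi-np.pi/2,sorted(s)
def big(m,box):
    k=np.zeros_like(m); x0,y0,x1,y1=box; k[y0:y1,x0:x1]=m[y0:y1,x0:x1]
    cs=cv2.findContours(k,cv2.RETR_EXTERNAL,cv2.CHAIN_APPROX_NONE)[0]; return max(cs,key=cv2.contourArea)[:,0]
E
python3 - <<'E'
from h import *
d=manip.get_image("top"); im=d["img"]; hsv=cv2.cvtColor(im,cv2.COLOR_RGB2HSV)
print(hsv[198,165:185:6].tolist(),hsv[190,250:300:8].tolist(),hsv[225,200:240:4].tolist(), hsv[195:212:3,152].tolist())
white=cv2.inRange(hsv,(0,0,200),(180,40,255)); green=cv2.inRange(hsv,(40,50,30),(90,255,255))
pad=big(white|green,(140,170,210,225)); g=big(green,(140,170,210,225))
print("pad",rect(cast(d,pad,.01)),"green",rect(cast(d,g,.01)))
al=cv2.inRange(hsv,(0,0,120),(180,25,255)); b=big(al,(235,160,325,222)); print("br",rect(cast(d,b,.021)))
v=im.copy(); cv2.drawContours(v,[b.reshape(-1,1,2)],-1,(255,0,0),1);cv2.drawContours(v,[pad.reshape(-1,1,2)],-1,(255,0,0),1)
cv2.imwrite("pics/c1.png",cv2.resize(v[155:270,140:340],None,fx=4,fy=4,interpolation=0)[:,:,::-1])
E
```

```text
[[24, 11, 225], [53, 4, 228], [98, 4, 229], [102, 6, 230]] [[19, 24, 203], [19, 24, 202], [18, 25, 204], [18, 25, 206], [17, 24, 205], [19, 24, 202], [21, 24, 201]] [[17, 68, 192], [17, 63, 201], [17, 70, 194], [17, 67, 179], [17, 64, 182], [16, 69, 171], [17, 67, 205], [17, 65, 200], [17, 67, 193], [18, 67, 202]] [[53, 9, 218], [50, 36, 168], [59, 52, 162], [59, 64, 155], [60, 63, 157], [61, 65, 158]]
pad (array([0.5147, 0.2253]), np.float64(-1.3171655364940493), [86.0742416381836, 140.7759552001953]) green (array([0.4978, 0.2888]), np.float64(0.2502820150328837), [9.114455223083496, 85.08445739746094])
br (array([ 0.5328, -0.0804]), np.float64(-1.5597945076858593), [125.60331726074219, 180.7441864013672])
```

View pics/c1.png

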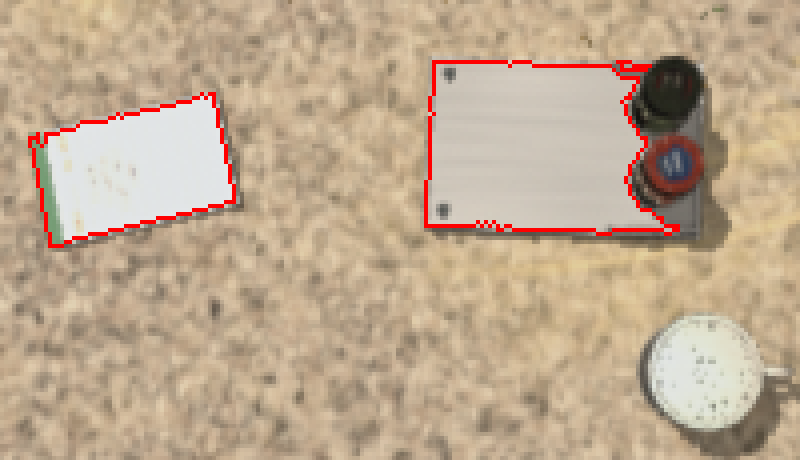

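The contour fits the pad well. The bridge's mouth edge and both long edges are clean, but the rear is hidden by the jars. So I'll fit lines to those three edges in world coordinates.

```bash
cat >> h.py <<'E'
def bridge(d):
    hsv=cv2.cvtColor(d["img"],cv2.COLOR_RGB2HSV); b=big(cv2.inRange(hsv,(0,0,150),(180,36,255)),(235,160,325,222)).astype(float)
    x0=b[:,0].min(); cy=(b[:,1].min()+b[:,1].max())/2
    def ln(m):
        p=cast(d,b[m],.021); v=cv2.fitLine(p.astype(np.float32),cv2.DIST_HUBER,0,.001,.001).ravel(); return v[2:],v[:2]
    L=[ln((b[:,0]<x0+4)&(abs(b[:,1]-cy)<17)), ln((b[:,1]<cy-17)&(b[:,0]>x0+6)&(b[:,0]<x0+42)), ln((b[:,1]>cy+17)&(b[:,0]>x0+6)&(b[:,0]<x0+48))]
    return L
E
python3 - <<'E'
from h import *
d=manip.get_image("top"); L=bridge(d)
for p,v in L: print(p,v,np.arctan2(v[1],v[0]))
E
```

```text
[0.5349 0.0079] [ 0.9995 -0.0325] -0.0325048
[ 0.5952 -0.0409] [ 0.011  -0.9999] -1.5597942
[ 0.4737 -0.0578] [0.0294 0.9996] 1.5414368
```

Bridge: its axis is at about −1.585 rad, with the mouth at about (0.535, 0.0095). Pad: its centre is at (0.515, 0.225) and it needs −0.268 rad of yaw and about +20 mm in x. I'll turn the tool by −1.485 so its −x axis faces the push direction, and set the fingers to 45 mm.

```bash
python3 steer.py '0,0,0,-0.12
0,0,0,-0.12
0,0,0,-0.12
0,0,0,-0.12
0,0,0,-0.12' 0.045; python3 steer.py '0,0,0,-0.12
0,0,0,-0.12
0,0,0,-0.12
0,0,0,-0.12
0,0,0,-0.12'; python3 steer.py '0,0,0,-0.12
0,0,0,-0.12
0,0,0,-0.045
0,0,0,0'
cat >> h.py <<'E'
def plan(target,yaw=None):
    from scipy.spatial.transform import Rotation as R
    s=manip.get_state(); q=s["ee_rot"]; r=R.from_quat(q[[1,2,3,0]]); X=r.as_matrix()[:,0]; y=np.arctan2(X[1],X[0])
    print("pos",s["position"],"yaw",y,"tool d",r.inv().apply(np.array(target)-s["position"]),"turn",None if yaw is None else y-yaw,"F",s["contact_force"],"q6",s["qpos"][5],"w",s["width"],"t",s["clock"])
E
python3 -c "
from h import *
u=np.array([np.cos(1.824),np.sin(1.824)]); t=np.array([.5147,.2253])+u*(.070+.011+.030); plan([*t,.253],1.824)"
```

```text
clock: 0.62
position: [0.1911, -0.5422, 0.2531]
ee_rot: [-0.0, 0.891, 0.455, 0.0]
contact_force: [0.1, -0.2, -0.0]
width: 0.0449
gripper_force: 0.0
clock: 1.03
position: [0.1911, -0.5422, 0.253]
ee_rot: [-0.0, 0.716, 0.698, 0.0]
contact_force: [0.7, -0.9, 0.4]
width: 0.0449
gripper_force: 0.0
clock: 1.37
position: [0.191, -0.5422, 0.253]
ee_rot: [-0.0, 0.612, 0.791, 0.0]
contact_force: [-0.2, -0.1, -0.4]
width: 0.045
gripper_force: 0.0
pos [ 0.191  -0.5422  0.253 ] yaw 1.82442143702475 tool d [0.7727 0.5059 0.0004] turn 0.0004214370247499488 F [-0.2102 -0.0893 -0.417 ] q6 -1.606644326761307 w 0.04503777739915856 t 1.3667
```

```bash
for i in 1; do
python3 steer.py '0.0336,0.022,0,0
0.0336,0.022,0,0
0.0336,0.022,0,0
0.0336,0.022,0,0
0.0336,0.022,0,0' >/dev/null
python3 steer.py '0.0336,0.022,0,0
0.0336,0.022,0,0
0.0336,0.022,0,0
0.0336,0.022,0,0
0.0336,0.022,0,0' >/dev/null
python3 steer.py '0.0336,0.022,0,0
0.0336,0.022,0,0
0.0336,0.022,0,0
0.0336,0.022,0,0
0.0336,0.022,0,0' >/dev/null
python3 steer.py '0.0336,0.022,0,0
0.0336,0.022,0,0
0.0336,0.022,0,0
0.0336,0.022,0,0
0.0336,0.022,0,0'
python3 steer.py '0.0336,0.022,0,0
0.0336,0.022,0,0
0.0336,0.022,0,0
0,0,0,0'
done
python3 -c "
from h import *
u=np.array([np.cos(1.824),np.sin(1.824)]); t=np.array([.5147,.2253])+u*(.070+.011+.030); plan([*t,.05],1.824)
d=manip.get_image('wrist'); cv2.imwrite('pics/w1.png',d['img'][:,:,::-1])"
```

```text
clock: 3.03
position: [0.4489, 0.2206, 0.2533]
ee_rot: [0.0, 0.613, 0.79, -0.0]
contact_force: [0.8, -0.5, 0.5]
width: 0.0451
gripper_force: 0.0
clock: 3.37
position: [0.4898, 0.3393, 0.2522]
ee_rot: [-0.001, 0.611, 0.791, 0.002]
contact_force: [-0.0, -0.3, -0.2]
width: 0.0449
gripper_force: 0.0
pos [0.4898 0.3393 0.2522] yaw 1.826494155909543 tool d [-0.0065 -0.005   0.2021] turn 0.002494155909542828 F [-0.0377 -0.2818 -0.1644] q6 0.2306853986419749 w 0.04485400473550764 t 3.3667
```

View pics/w1.png

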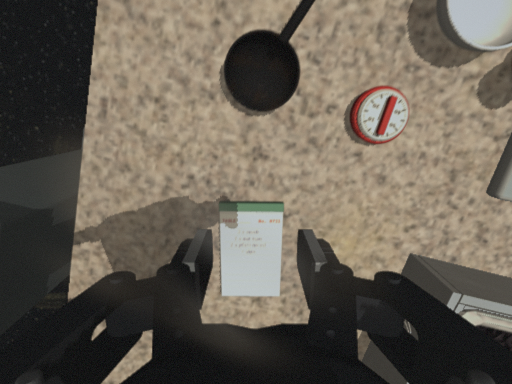

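The wrist view shows the pad centred between the fingers (column 251 against 255) and square to them, green end at row 207, with nothing under the tips. I'll descend.

```bash
python3 steer.py '0,-0.005,0.04,0
0,0,0.04,0
0,0,0.04,0
0,0,0.04,0
0,0,0.03,0'; python3 steer.py '0,0,0.01,0
0,0,0.005,0
0,0,0,0
0,0,0,0'
python3 -c "
from h import *
u=np.array([np.cos(1.824),np.sin(1.824)]); t=np.array([.5147,.2253])+u*(.070+.011); plan([*t,.026],1.824)"
```

```text
clock: 3.83
position: [0.4807, 0.3291, 0.0607]
ee_rot: [-0.001, 0.613, 0.79, -0.002]
contact_force: [0.7, -0.1, 0.1]
width: 0.0454
gripper_force: 0.0
clock: 4.17
position: [0.4841, 0.3316, 0.0501]
ee_rot: [0.001, 0.612, 0.79, 0.001]
contact_force: [0.2, 0.7, 0.2]
width: 0.0447
gripper_force: 0.0
pos [0.4841 0.3316 0.0501] yaw 1.8231551147544913 tool d [-0.0295  0.003   0.0241] turn -0.0008448852455087419 F [0.1925 0.6875 0.2452] q6 0.22987462418645804 w 0.04468198205188419 t 4.1667
```

```bash
python3 steer.py '0,0.003,0.01,0
0,0,0.01,0
0,0,0,0
0,0,0,0' | grep -E 'pos|force'; for k in 1; do python3 steer.py '0,0,0.002,0
0,0,0,0' | grep -E 'pos|contact'; python3 steer.py '0,0,0.002,0
0,0,0,0' | grep -E 'pos|contact'; python3 steer.py '0,0,0.002,0
0,0,0,0' | grep -E 'pos|contact'; done
```

```text
position: [0.4852, 0.3318, 0.0279]
contact_force: [-0.8, 0.6, -0.5]
gripper_force: 0.0
position: [0.4856, 0.332, 0.0262]
contact_force: [-0.0, -0.7, -0.3]
position: [0.4855, 0.332, 0.0241]
contact_force: [-0.3, -0.2, 0.3]
position: [0.4855, 0.3319, 0.022]
contact_force: [-0.4, -0.6, -0.1]
```

```bash
python3 steer.py '0,0,0.002,0
0,0,0,0' | grep -E 'pos|contact'; python3 steer.py '0,0,0.0015,0
0,0,0,0' | grep -E 'pos|contact'; python3 steer.py '0,0,0.0015,0
0,0,0,0' | grep -E 'pos|contact'
```

```text
position: [0.4854, 0.3319, 0.0199]
contact_force: [0.1, -0.3, 0.1]
position: [0.4856, 0.3319, 0.0198]
contact_force: [-1.3, -1.6, 8.2]
position: [0.4855, 0.332, 0.0198]
contact_force: [-3.4, -2.4, 17.1]
```

The fingertips touch the worktop at TCP z = 0.0198. I'll raise about 3 mm clear of it and take the pad up gently.

```bash
python3 steer.py '0,0,-0.006,0
0,0,0,0
0,0,0,0' | grep -E 'pos|contact'; python3 steer.py '-0.01,0,0,0
-0.01,0,0,0
0,0,0,0' | grep -E 'pos|contact'
cat >> h.py <<'E'
def look(n=None):
    d=manip.get_image("top"); im=d["img"]; hsv=cv2.cvtColor(im,cv2.COLOR_RGB2HSV)
    w=cv2.inRange(hsv,(0,0,200),(180,20,255)); c=big(w,(130,150,247,260)); print("paper",rect(cast(d,c,.01)))
    if n: cv2.imwrite(f"pics/{n}.png",cv2.resize(im[140:270,120:340],None,fx=3,fy=3)[:,:,::-1])
E
python3 -c "
from h import *
u=np.array([np.cos(1.824),np.sin(1.824)]); t=np.array([.5147,.2253])+u*(.070+.011); plan([*t,.0228],1.824); look('t2')"
```

```text
position: [0.486, 0.3321, 0.0235]
contact_force: [0.3, 0.1, -0.4]
position: [0.4906, 0.3104, 0.0226]
contact_force: [0.6, -0.8, -0.2]
pos [0.4906 0.3104 0.0226] yaw 1.8227453507165676 tool d [-0.0074  0.002  -0.0002] turn -0.0012546492834324408 F [ 0.6211 -0.7644 -0.1828] q6 0.19386441744335 w 0.04474556956445213 t 6.0
paper (array([0.5157, 0.2189]), np.float64(-1.3251111774748416), [84.18818664550781, 128.62794494628906])
```

View pics/t2.png

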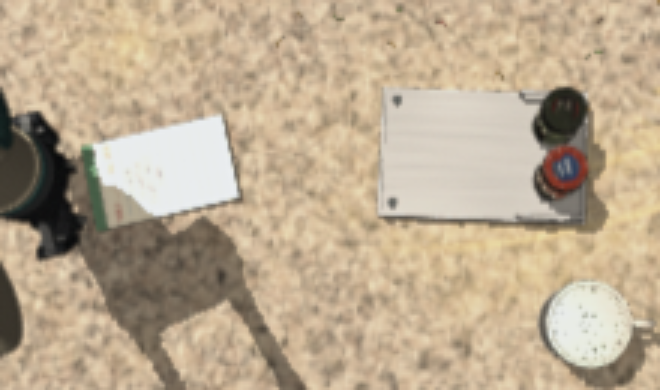

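The pad hasn't moved, and the fingertips sit squarely just behind its green end. I'll push straight first.

```bash
python3 steer.py '-0.006,0.002,0,0
-0.007,0,0,0
-0.007,0,0,0
-0.007,0,0,0
-0.007,0,0,0' | grep -E 'pos|contact'; python3 steer.py '-0.006,0,0,0
0,0,0,0
0,0,0,0' | grep -E 'pos|contact'
python3 -c "
from h import *
look('t3'); plan([0,0,0],1.824)"
```

```text
position: [0.5012, 0.2794, 0.0232]
contact_force: [-0.3, -0.8, 1.1]
position: [0.5028, 0.274, 0.0233]
contact_force: [0.5, -0.4, -0.2]
paper (array([0.5237, 0.1884]), np.float64(-1.3281433195339511), [83.93798828125, 125.29415893554688])
pos [0.5027 0.2743 0.0233] yaw 1.8233428035836143 tool d [-0.14   -0.5552  0.0233] turn -0.0006571964163857302 F [ 0.274   0.3812 -0.1705] q6 0.12540757727219562 w 0.044859254883122764 t 6.7667
```

View pics/t3.png

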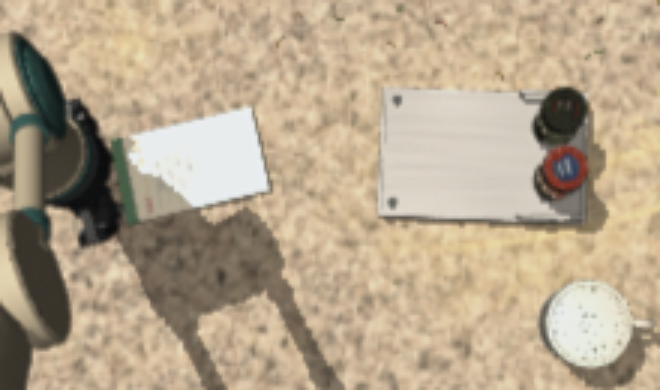

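The pad is following straight and is still aligned. I'll push another 26 mm straight, then turn along an arc about a point abreast of the pad's centre (R ≈ 220 mm).

```bash
python3 steer.py '-0.007,0,0,0
-0.007,0,0,0
-0.006,0,0,0
-0.006,0,0,0' | grep -E 'pos|contact'; python3 steer.py '-0.0074,0.0027,0,0.0335
-0.0074,0.0027,0,0.0335
-0.0074,0.0027,0,0.0335
-0.0074,0.0027,0,0.0335
0,0,0,0' | grep -E 'pos|contact'
python3 -c "
from h import *
look('t4'); plan([0,0,0],1.69)"
```

```text
position: [0.5092, 0.2487, 0.0233]
contact_force: [-0.6, 0.2, 0.8]
position: [0.5268, 0.2209, 0.0233]
contact_force: [0.9, -0.3, -0.3]
paper (array([0.5353, 0.1326]), np.float64(-1.4629273920085968), [83.7752685546875, 122.85812377929688])
pos [0.5262 0.2215 0.0232] yaw 1.687850394208814 tool d [-0.1585 -0.5485  0.0232] turn -0.002149605791185838 F [-0.0602 -0.0868  0.2346] q6 0.15991329780803826 w 0.04522062877690687 t 7.5667
```

View pics/t4.png

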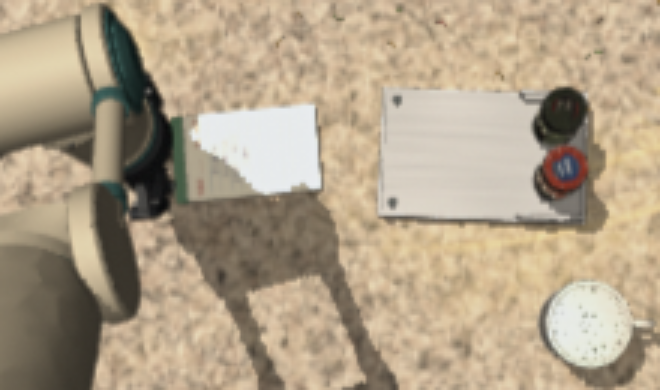

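The pad is turning with the fingers (−1.463 rad measured) and stays on the planned line. I'll do the second half of the arc.

```bash
python3 steer.py '-0.0074,0.0027,0,0.0325
-0.0074,0.0027,0,0.0325
-0.0074,0.0027,0,0.0325
-0.0074,0.0027,0,0.0325
0,0,0,0' | grep -E 'pos|contact'
python3 -c "
from h import *
look('t5'); plan([0,0,0],1.557); d=manip.get_image('top'); 
for p,v in bridge(d): print(p,v)"
```

```text
position: [0.5392, 0.1922, 0.0233]
contact_force: [0.7, 0.2, 0.8]
paper (array([0.5409, 0.1004]), np.float64(-1.5595219414706678), [74.15412902832031, 115.26195526123047])
pos [0.5388 0.1928 0.0233] yaw 1.558047166152497 tool d [-0.1996 -0.5363  0.0233] turn 0.0010471661524971143 F [ 0.9922  1.2177 -0.3905] q6 0.23509860902025884 w 0.04505617841670472 t 8.0333
[0.5311 0.0081] [ 0.9995 -0.0331]
[ 0.5952 -0.0409] [ 0.011  -0.9999]
[ 0.4737 -0.0578] [0.0294 0.9996]
```

View pics/t5.png

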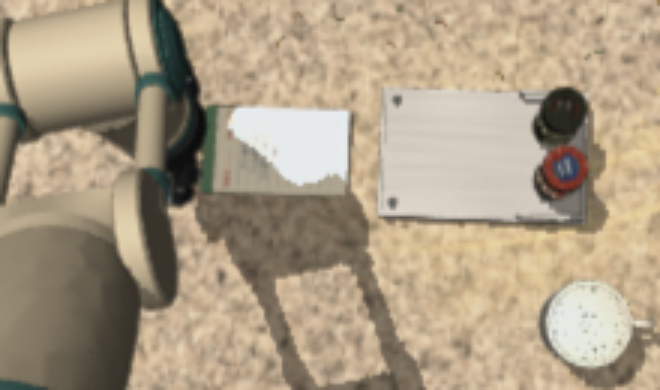

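Crop view: the pad's centre line is at row ~152 and the mouth's at ~153, so the pad is square and centred. I'll push it in straight and check for contact force.

```bash
python3 steer.py '-0.008,0,0,0
-0.008,0,0,0
-0.008,0,0,0
-0.008,0,0,0
-0.008,0,0,0' | grep -E 'pos|contact'; python3 steer.py '-0.008,0,0,0
-0.008,0,0,0
-0.008,0,0,0
-0.008,0,0,0
0,0,0,0' | grep -E 'pos|contact'
python3 -c "
from h import *
look('t6'); plan([0.537,0.0325,.0232],1.557)"
```

```text
position: [0.5379, 0.1527, 0.0233]
contact_force: [0.2, -0.2, -0.6]
position: [0.5376, 0.12, 0.0233]
contact_force: [0.7, -0.1, 0.5]
paper (array([0.5412, 0.0482]), np.float64(-0.051899283849300204), [74.5670166015625, 74.76615142822266])
pos [0.5376 0.1207 0.0233] yaw 1.5584986203506817 tool d [-0.0882  0.0004  0.0001] turn 0.001498620350681712 F [-0.0283  0.7775  1.008 ] q6 0.10728992409488453 w 0.04510519643083635 t 8.9667
```

View pics/t6.png

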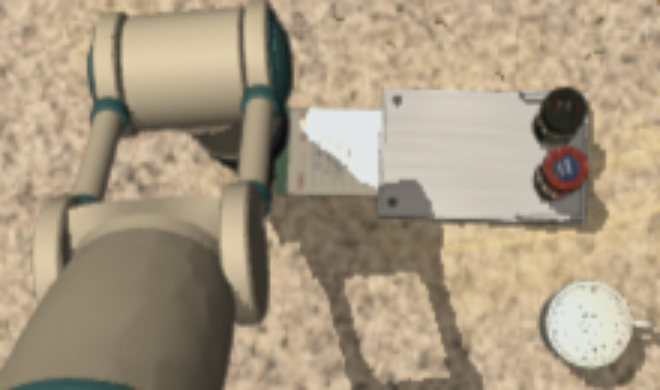

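The plain end is in under the bridge, centred, with no side force. I'll push on and slow down near the stop.

```bash
python3 steer.py '-0.008,0,0,0
-0.008,0,0,0
-0.008,0,0,0
-0.008,0,0,0
-0.008,0,0,0' | grep -E 'pos|contact'; python3 steer.py '-0.008,0,0,0
-0.008,0,0,0
-0.008,0,0,0
-0.004,0,0,0
0,0,0,0' | grep -E 'pos|contact'; python3 steer.py '-0.004,0,0,0
-0.004,0,0,0
0,0,0,0' | grep -E 'pos|contact'; python3 steer.py '-0.003,0,0,0
-0.003,0,0,0
0,0,0,0' | grep -E 'pos|contact'
```

```text
position: [0.5372, 0.0809, 0.0233]
contact_force: [0.4, 0.8, 1.3]
position: [0.537, 0.0526, 0.0233]
contact_force: [0.4, -0.4, 0.4]
position: [0.5368, 0.0452, 0.0233]
contact_force: [0.2, -0.1, 0.3]
position: [0.5368, 0.0393, 0.0233]
contact_force: [0.3, 0.1, -0.5]
```

```bash
python3 steer.py '-0.003,0,0,0
0,0,0,0' | grep -E 'pos|contact'; python3 steer.py '-0.002,0,0,0
0,0,0,0' | grep -E 'pos|contact';  python3 steer.py '-0.002,0,0,0
0,0,0,0' | grep -E 'pos|contact'
```

```text
position: [0.5367, 0.0364, 0.0232]
contact_force: [0.5, -0.6, 0.3]
position: [0.5367, 0.0345, 0.0233]
contact_force: [-0.4, 0.3, 0.1]
position: [0.5367, 0.0325, 0.0233]
contact_force: [0.7, 0.1, 0.7]
```

```bash
python3 steer.py '-0.0015,0,0,0
0,0,0,0' | grep -E 'pos|contact'; python3 steer.py '-0.0015,0,0,0
0,0,0,0' | grep -E 'pos|contact'; python3 -c "
from h import *
d=manip.get_image('scene'); cv2.imwrite('pics/s7.png',np.hstack([cv2.resize(d['img'][120:250,180:340],None,fx=4,fy=4)])[:,:,::-1])"
```

```text
position: [0.5367, 0.031, 0.0233]
contact_force: [-0.5, 0.3, -0.2]
position: [0.5371, 0.0306, 0.0234]
contact_force: [0.4, 5.8, 0.2]
```

View pics/s7.png

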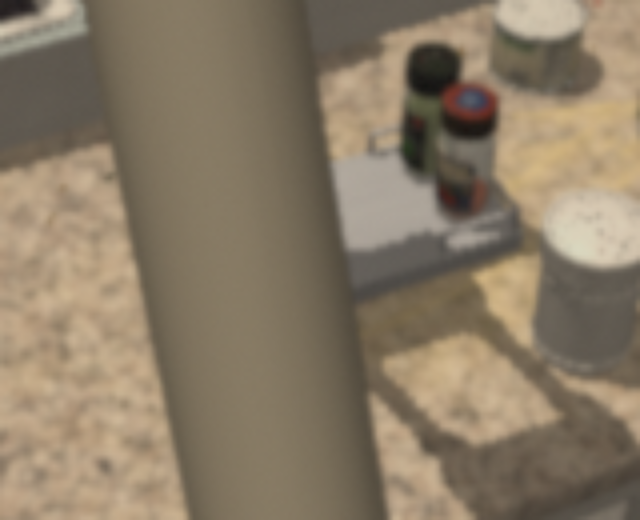

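The arm hides the mouth in this view, but a 5.8 N reaction within 2 mm of the expected depth means the pad has met the stop. I'll give it one small seating push, then back away and lift clear.

```bash
python3 steer.py '-0.0015,0,0,0
0,0,0,0' | grep -E 'pos|contact'; python3 steer.py '0.01,0,0,0
0.02,0,0,0
0.03,0,0,0
0.03,0,0,0
0,0,0,0' | grep -E 'pos|contact'; python3 steer.py '0,0,-0.03,0
0,0,-0.04,0
0,0,-0.04,0
0,0,-0.04,0
0,0,-0.04,0' | grep -E 'pos|contact'
python3 steer.py '0.04,0,0,0
0.04,0,0,0
0.04,0,0,0
0.03,0,0,0
0,0,0,0' | grep -E 'pos|contact'
python3 -c "
from h import *
d=manip.get_image('top');im=d['img'];hsv=cv2.cvtColor(im,cv2.COLOR_RGB2HSV)
g=big(cv2.inRange(hsv,(40,45,30),(90,255,255)),(225,165,255,220)); print('green',rect(cast(d,g,.01)), cast(d,g,.01).min(0),cast(d,g,.01).max(0))
cv2.imwrite('pics/t8.png',cv2.resize(im[155:270,200:340],None,fx=5,fy=5,interpolation=0)[:,:,::-1])"
```

```text
position: [0.5375, 0.0303, 0.0235]
contact_force: [1.4, 10.8, -0.6]
position: [0.5375, 0.122, 0.0234]
contact_force: [0.2, -0.4, -0.1]
position: [0.5369, 0.1175, 0.2151]
contact_force: [0.5, 0.6, -0.7]
position: [0.539, 0.273, 0.2131]
contact_force: [0.1, 1.0, 0.8]
green (array([0.5361, 0.017 ]), np.float64(-0.02078304283086929), [9.928801536560059, 85.91126251220703]) [0.4931 0.0113] [0.5789 0.0222]
```

View pics/t8.png

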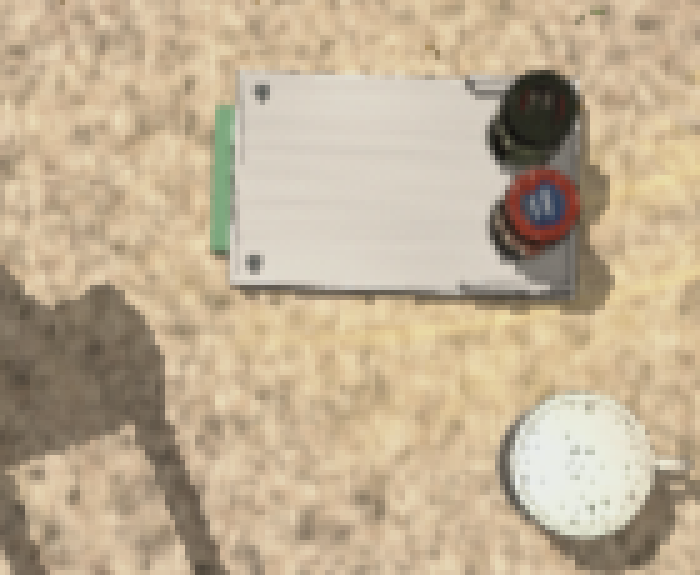

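The green end sticks out about 10 mm at the mouth, from (213,105) to (232,255) in the crop. It is square and centred (x = 0.536, 0.02 rad). The jars and dredger stand where they were, and the hand is clear, so I'm handing in.

```bash
python3 steer.py '0,0,0,0
0,0,0,0' | grep -E 'clock|contact'; python3 -c "
from rig import manip
print(manip.sign_off())"
```

```text
clock: 12.82
contact_force: [-1.1, -0.2, -0.2]
the job is handed in; nothing more can be done
None
```

The job is handed in at about 12.8 s: the order pad is flat and square against the stop with about 10 mm of its green end showing, the jars and dredger look unmoved in the last picture (which left out the tin and lidded jar), and the hand is clear; no verdict came back.

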